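# Set a bearing adjuster: turn in to touch, back off three clicks

### The job

Turn the winged adjuster nut on the bearing setting stand clockwise, by feel, until it firmly takes up on the bearing, without forcing it past a light hand-tight. Then back it off three clicks and let go, leaving the bearing unloaded and the parts lying round the stand where they are.

Things in the scene. Friction and masses are not known exactly. Their poses are not given: they have to be found in the camera images.
- stand: fixed bearing setting stand: dark steel base 124x124x12 mm, three posts, a bearing between them, a grey round bridge 116 mm across, on top the click collar and the adjuster nut, all on one vertical axis; 131 mm tall. Origin: centre of the base's underside, on that axis; z up.
- nut_grip (a point): centre of the nut's wing bar, on the turning axis, 115.5 mm above the bench. Bar: plain aluminium, 72 mm long, 16 thick, 34 high (z 97 to 130 mm); grip it across the 16 mm from above. Site x axis along the bar toward the nose, z up. Beneath it a round flange 68 mm across, top at z 99 mm within 18 mm of the axis, 94 mm at the rim; the collar's pin and block end at 88 mm.
- nut_nose (a point): tip of the nose (8 mm wide pointer) on the nut's flange, on the same side as the +x end of the bar, 50 mm from the axis, 82.5 mm above the bench
- nut (a joint): nut angle, rad; GROWS clockwise seen from above (in). Starts at 0.15 to 0.45; the bearing takes up at 1.2 to 2.5, unseen, different each time. The bar's heading about +z is the stand's yaw minus this. Turning in takes 0.03 N m, 0.13 dragging the collar (less if paused); past take-up +2 N m per rad: 0.07 rad (+0.14 N m) held 0.2 s is firm, aim for +0.2 to 0.3; 0.25 rad (+0.5 N m) is forced.
- collar (a joint): click collar angle, rad, zero and sense as the nut; starts at 0.6 to 0.7. Flat steel disc 114 mm across under the nut, raised graduations every 20 deg. The nose meets its upright pin when both angles are equal, then drags it in; it stays by friction at the farthest angle when the nut is backed off, with a faint click per 20 deg: clicks = (collar - nut) / 0.349. No need to touch it.
- click0 (a point): the collar's graduation under the nut's nose when nose and pin are in contact, 50 mm from the axis, 74.5 mm above the bench
- click3 (a point): the collar's graduation for three clicks, 60 degrees anticlockwise (seen from above) of click0, 50 mm from the axis, 74.5 mm above the bench: the nut's nose must end above it
- pad (a joint): thrust pad between nut and bearing: downward travel in m, 0 while the bearing is not loaded. It yields only 1 mm per rad of turning after take-up (0.07 mm firmly taken up, 0.25 mm forced), far less than the reading's noise: of no use but for judging.
- oil_seal: bystander: oil seal ring 67 mm across, 16 mm high, beside the stand; origin centre of underside
- bevel_gear: bystander: bevel gear 56 mm across, 26 mm high, beside the stand; origin centre of underside
- ratchet: bystander: ratchet handle 215 mm long, lying left of the stand; origin centre of underside
- feeler_set: bystander: folded feeler gauge set 98 mm long, lying left of the stand; origin centre of underside
- bearing_cup: bystander: bearing cup 127 mm across, 22 mm high, left of the stand; origin centre of underside
- cross_shaft: bystander: steel shaft 105 mm long, 21 mm thick, lying left of the stand; origin centre of underside

How it is judged:
By the outcome, as a careful person would: the job done as asked, in the order asked, and still so for the second after the job is handed in, with the robot touching nothing.
It also fails if it takes over 67 s, if anything falls off the work surface, if the arm or the gripper's body presses on something with over 40 N, if the wrist force passes 120 N, or if a joint passes its speed limit or range.

### The arm

A 7-joint arm with a two-finger parallel gripper is mounted at the origin on the work surface; the furniture and walls round the work are solid. World frame = base frame: x ahead of the robot, y to its left, z up, the work surface at z = 0. Lengths are in m, angles in degrees, forces in N, time in s.
With the tool pointing down it reaches from about 0.425 to 1.025 m from the base axis. Payload 3.6 kg.
Tool frame: the origin (TCP) lies at the very end of the fingers, on their centre line; the grasp point (between the pads) lies 19 mm behind it; z points along the fingers, y is the direction in which the jaws open and shut (so a half turn about z gives the same grasp; the last joint's range is limited). The gripper opens to 85 mm and grips with 20 to 120 N. Pads are 22 mm wide; open, the fingers measure 114 mm over their backs; the gripper's body (76 mm by 85 mm) begins 54 mm behind the grasp point. The pads swing forward as they close: fully open they stand 13 mm farther back than shut.
Start: joints at [-74.742, 33.873, 2.773, 92.16, -1.908, 54.013, -1.931], TCP at [0.255, 0.679, 0.231] pointing down, gripper open.
Joint ranges: [-153.93, 153.93], [-27.13, 128.08], [-72.61, 78.16], [10.71, 143.7], [-87.88, 267.88], [4.46, 118.87], [-176.78, 176.78]. Speed limits (degrees/s): [147.25, 147.25, 180, 180, 180, 180, 180].

### API

Orientations are given as a 3x3 rotation matrix whose columns are the frame's x, y, z axes.
In Python, from plant import arm, snapshot, camera_info, workorder gives the robot as it stands. The module is installed in compiled form; this text tells all that it offers.
- The arm moves only by the tool arm_command, never from a script. Its argument "plan" is one flat list of numbers, 4 for each row, row after row: the shift along the tool's x, y, z in m, then the turn about the tool's z in degrees. A call has 1 to 20 rows; each row shifts and turns the commanded pose from where the row before left it, along the tool's axes as they then stand; what a row does not reach is not made up. A row lasts 1/10 s, in which the tool goes at most 50 mm and 8.59 degrees, less where a joint would pass 70% of its speed; a pose out of reach is approached as far as the arm can. A call with a gripper value outside its range is refused whole. "fingers" is the opening, from 0 (shut) to 1 (fully open), set as the call begins (left out, the last holds). The fingers move at their own pace and stop on an object; "newtons" is the grip in N (left out, the last holds). Time passes only in rows, so rows that do not move let the fingers close. It gives the time, the measured TCP pose, the force and the opening at its end, in the units of the state.
- arm.read_state(): the state, without advancing time (a new reading comes with each control period).
- snapshot(name): name is "scene" or "top" or "wrist"; returns (picture, depth): 400x640x3 uint8, red, green, blue; 400x640 float32, m along the optical axis (not along the pixel's ray), 0 where there is no reading.
- camera_info(name): a dict with "intrinsics" (3x3 intrinsics, pixels), "rvec" (rotation vector, rad) and "tvec" (3), from world to camera coordinates, as OpenCV has them. Camera axes: x right, y down, z forward; pixel columns grow to the right and rows downward; lengths in m; the calibration is good to about 2 mm. A picture is of the moment at which its call begins: read the wrist's pose just before it. camera_info takes no time and is no camera call; for the wrist camera it gives the pose at the moment of the call.
- workorder.job_done(): hands the job in, once; it reports no verdict.
The state is a dict: "time_s": time; "joint_pos": joint angles; "qd": joint speeds; "joint_torque": joint torques, N m; "ee_pos": TCP position; "ee_rot": TCP orientation; "force": force on the tool from outside, world axes, zero at the start; "moment": the same for the moment, N m; "finger_gap": opening from 0.0 (shut) to 1.0 (fully open).
Only numpy, scipy, OpenCV 4.12 (cv2) and the standard library are available. Lean on these libraries where they do the work, as an engineer would, in place of code of your own. Each camera call takes 0.05 s, during which the arm holds its last target.

## Working session

There is one attempt and no reset: what is moved stays moved. The work goes in short steps, Python scripts to look and compute and a tool call to move; the robot and the scene stay as the last step left them, time stands still between calls to the robot, and variables do not carry over. Pictures are saved under pics/ and viewed, and the job is handed in when it is done.

Besides the shell and the picture viewer there is one more tool, called after "Call:" as name(argument=value, ...) on one line, values as JSON. arm_command: Moves the arm, as the interface text tells. Its arguments: {"type":"object","properties":{"plan":{"type":"array"},"fingers":{"type":"number"},"newtons":{"type":"number"}},"required":["plan"]}

```bash
mkdir -p pics; python3 - <<'E'
from plant import arm, snapshot, camera_info
import cv2,numpy as np
s=arm.read_state();print({k:np.round(v,3).tolist() for k,v in s.items()})
for n in ["scene","top","wrist"]:
    ci=camera_info(n);p,d=snapshot(n)
    cv2.imwrite(f"pics/{n}0.png",p[:,:,::-1]);np.savez(f"{n}0.npz",p=p,d=d,K=ci["intrinsics"],r=ci["rvec"],t=ci["tvec"])
    R=cv2.Rodrigues(np.array(ci["rvec"],float))[0];print(n,np.round(-R.T@np.array(ci["tvec"]).ravel(),3),np.round(R[2],2))
E
```

```text
{'time_s': 0.0, 'joint_pos': [-74.743, 33.927, 2.768, 92.237, -1.908, 54.013, -1.929], 'qd': [-0.089, 0.094, 0.032, -0.048, 0.098, 0.1, 0.01], 'joint_torque': [0.001, -54.869, 1.547, -19.812, 0.009, 0.009, 0.0], 'ee_pos': [0.255, 0.678, 0.23], 'ee_rot': [[-0.936, 0.352, -0.001], [0.352, 0.936, -0.002], [-0.0, -0.002, -1.0]], 'force': [0.228, -0.198, -0.826], 'moment': [0.009, 0.009, 0.002], 'finger_gap': 1.002}
scene [-0.217 -0.443  1.021] [ 0.56  0.39 -0.73]
top [0.413 0.043 1.496] [ 0.05 -0.   -1.  ]
wrist [0.18  0.706 0.374] [ 0.29 -0.11 -0.95]
```

View pics/scene0.png

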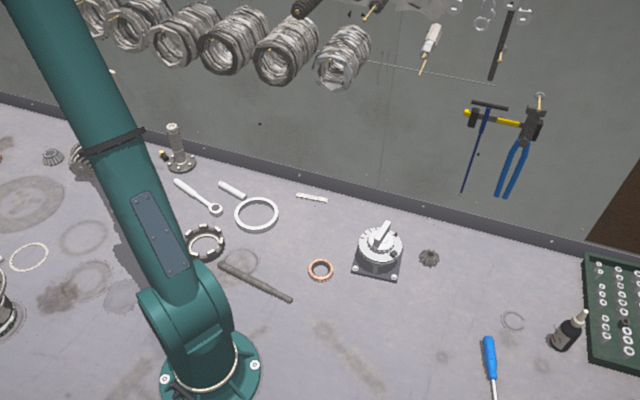

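View pics/top0.png

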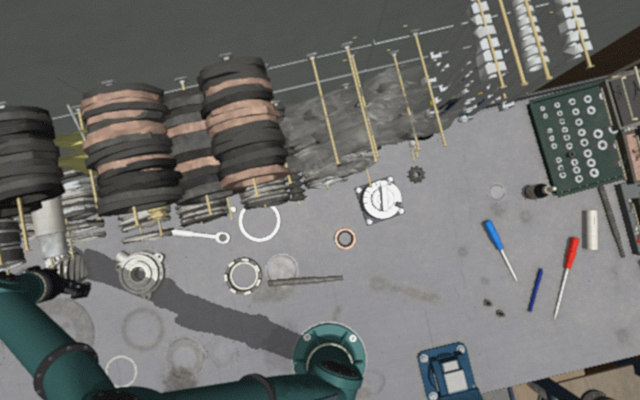

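View pics/wrist0.png

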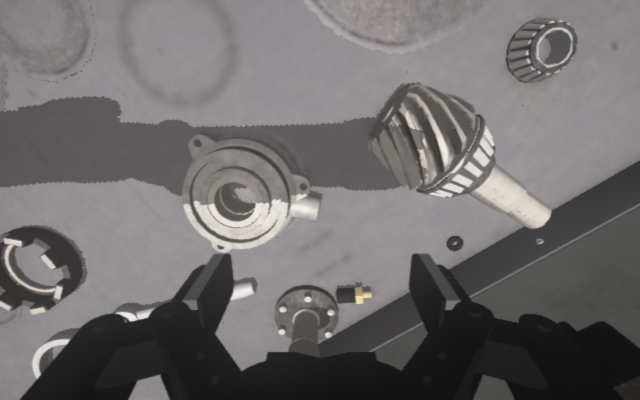

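```bash
cat > h.py <<'E'
import numpy as np,cv2
def load(n):
    z=np.load(n);return z['p'],z['d'],z['K'],cv2.Rodrigues(z['r'].astype(float))[0],z['t'].ravel()
def cloud(d,K,R,t):
    v,u=np.mgrid[:d.shape[0],:d.shape[1]]
    P=np.stack([(u-K[0,2])/K[0,0]*d,(v-K[1,2])/K[1,1]*d,d],-1)
    W=(P-t)@R
    W[d==0]=np.nan
    return W
E
python3 - <<'E'
from h import *
for n in ["top","scene"]:
    p,d,K,R,t=load(n+"0.npz");W=cloud(d,K,R,t)
    b=(slice(170,232),slice(350,415)) if n=="top" else (slice(215,285),slice(345,410))
    w=W[b].reshape(-1,3)
    for lo,hi in [(.004,.02),(.06,.08),(.08,.096),(.12,.14)]:
        m=w[(w[:,2]>lo)&(w[:,2]<hi)]; print(n,lo,len(m),m.mean(0).round(4) if len(m) else 0,m[:,:2].min(0).round(3),m[:,:2].max(0).round(3))
        if lo==.12:
            c=m[:,:2]-m[:,:2].mean(0);U=np.linalg.svd(c,full_matrices=False)[2];print(np.degrees(np.arctan2(*U[0][::-1])))
    x=cv2.resize(p[b],None,fx=9,fy=9,interpolation=cv2.INTER_CUBIC);cv2.imwrite(f"pics/z_{n}.png",x[:,:,::-1])
p,d,K,R,t=load("top0.npz");W=cloud(d,K,R,t)
# obstacles above 0.1 within region near stand
m=(W[...,2]>.14);w=W[m]
w=w[(w[:,1]<.35)&(w[:,1]>-.5)&(w[:,0]>.2)]
for y in np.arange(-.5,.35,.1):
    q=w[(w[:,1]>y)&(w[:,1]<y+.1)]
    if len(q): print(round(y,1),"minx",q[:,0].min().round(3),"at z",q[q[:,0].argmin(),2].round(3),"zmax",q[:,2].max().round(3))
E
```

```text
top 0.004 737 [ 0.4944 -0.1484  0.0099] [ 0.398 -0.254] [ 0.594 -0.052]
top 0.06 638 [ 0.4918 -0.1412  0.0733] [ 0.439 -0.204] [ 0.551 -0.089]
top 0.08 249 [ 0.4955 -0.1487  0.09  ] [ 0.448 -0.203] [ 0.546 -0.09 ]
top 0.12 147 [ 0.495  -0.1452  0.1304] [ 0.459 -0.155] [ 0.53  -0.136]
-175.72969961814462
scene 0.004 767 [ 0.4604 -0.1606  0.0098] [ 0.413 -0.224] [ 0.569 -0.077]
scene 0.06 734 [ 0.4765 -0.1511  0.0708] [ 0.433 -0.203] [ 0.549 -0.089]
scene 0.08 344 [ 0.4846 -0.1549  0.089 ] [ 0.455 -0.201] [ 0.544 -0.111]
scene 0.12 155 [ 0.4887 -0.1468  0.1272] [ 0.457 -0.156] [ 0.528 -0.136]
-175.3746181164686
-0.5 minx 0.775 at z 0.744 zmax 0.77
-0.4 minx 0.699 at z 0.467 zmax 0.804
-0.3 minx 0.592 at z 0.939 zmax 0.952
-0.2 minx 0.527 at z 0.843 zmax 0.952
-0.1 minx 0.483 at z 0.652 zmax 0.969
-0.0 minx 0.45 at z 0.648 zmax 1.017
0.1 minx 0.42 at z 0.663 zmax 1.068
0.2 minx 0.406 at z 0.912 zmax 1.116
0.3 minx 0.384 at z 0.498 zmax 1.119
```

View pics/z_top.png

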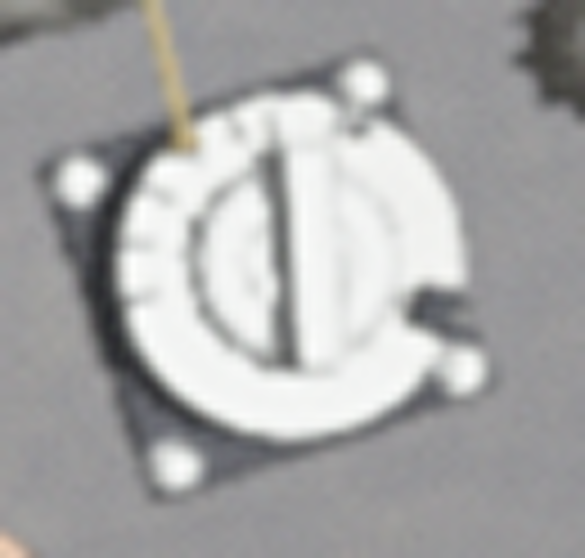

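View pics/z_scene.png

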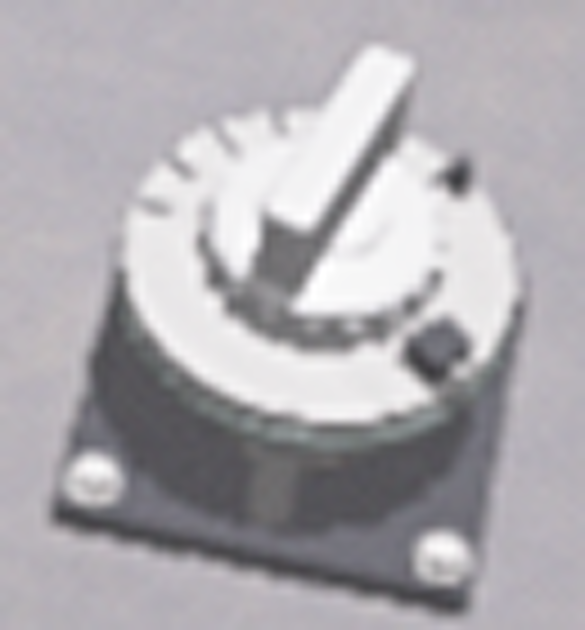

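```bash
python3 - <<'E'
from h import *
for n in ["top","scene"]:
    p,d,K,R,t=load(n+"0.npz");W=cloud(d,K,R,t).reshape(-1,3)
    W=W[~np.isnan(W[:,0])]
    print(n,"rows y; cols z .05-.15,.15-.3,.3-.45,.45-.6,.6-.8 : min x (of x>.3)")
    for y in np.arange(-.4,.75,.1):
        r=[]
        for a,b in [(.05,.15),(.15,.3),(.3,.45),(.45,.6),(.6,.8),(.8,1.1)]:
            q=W[(W[:,1]>y)&(W[:,1]<y+.1)&(W[:,2]>a)&(W[:,2]<b)&(W[:,0]>.3)]
            r.append(round(float(np.sort(q[:,0])[2]),2) if len(q)>3 else None)
        print(round(y,1),r)
E
```

```text
top rows y; cols z .05-.15,.15-.3,.3-.45,.45-.6,.6-.8 : min x (of x>.3)
-0.4 [0.76, 0.71, 0.72, 0.7, 0.75, 0.76]
-0.3 [0.48, 0.72, 0.69, 0.71, 0.61, 0.59]
-0.2 [0.44, None, 0.72, 0.55, 0.53, 0.53]
-0.1 [0.47, None, 0.68, 0.5, 0.48, 0.5]
-0.0 [None, None, None, 0.49, 0.45, 0.47]
0.1 [0.64, None, None, 0.44, 0.42, 0.42]
0.2 [None, None, None, 0.41, 0.44, 0.41]
0.3 [None, None, None, 0.37, 0.39, 0.37]
0.4 [None, None, None, 0.37, 0.33, 0.35]
0.5 [0.3, None, 0.39, 0.33, 0.33, None]
0.6 [None, 0.5, 0.5, 0.3, 0.41, None]
0.7 [0.3, None, None, None, None, None]
scene rows y; cols z .05-.15,.15-.3,.3-.45,.45-.6,.6-.8 : min x (of x>.3)
-0.4 [0.74, 0.71, 0.71, 0.7, 0.74, None]
-0.3 [0.48, 0.69, 0.69, 0.67, 0.6, None]
-0.2 [0.43, 0.69, 0.69, 0.54, 0.56, None]
-0.1 [0.46, 0.66, 0.66, 0.5, 0.48, None]
-0.0 [0.64, 0.64, 0.64, 0.48, 0.45, None]
0.1 [0.61, 0.61, 0.61, 0.44, None, None]
0.2 [0.58, 0.58, 0.58, 0.41, None, None]
0.3 [0.56, 0.56, 0.56, 0.37, None, None]
0.4 [0.53, 0.53, 0.53, 0.36, None, None]
0.5 [0.43, 0.44, 0.51, 0.33, None, None]
0.6 [0.48, 0.48, 0.36, 0.35, None, None]
0.7 [0.45, 0.44, 0.45, 0.38, None, None]
```

```bash
python3 - <<'E'
from h import *
p,d,K,R,t=load("top0.npz");W=cloud(d,K,R,t)
for v in range(215,330,12): print(v,[tuple(W[v,u].round(2)) for u in range(0,110,15)])
cv2.imwrite("pics/zz.png",cv2.resize(p[180:330,0:180],None,fx=4,fy=4)[:,:,::-1])
E
```

```text
215 [(np.float64(0.41), np.float64(0.49), np.float64(0.82)), (np.float64(0.42), np.float64(0.48), np.float64(0.8)), (np.float64(0.42), np.float64(0.62), np.float64(0.53)), (np.float64(0.42), np.float64(0.5), np.float64(0.7)), (np.float64(0.42), np.float64(0.48), np.float64(0.68)), (np.float64(0.42), np.float64(0.52), np.float64(0.55)), (np.float64(0.42), np.float64(0.53), np.float64(0.46)), (np.float64(0.42), np.float64(0.31), np.float64(0.89))]
227 [(np.float64(0.39), np.float64(0.59), np.float64(0.67)), (np.float64(0.39), np.float64(0.58), np.float64(0.64)), (np.float64(0.39), np.float64(0.67), np.float64(0.45)), (np.float64(0.4), np.float64(0.5), np.float64(0.7)), (np.float64(0.4), np.float64(0.48), np.float64(0.68)), (np.float64(0.4), np.float64(0.52), np.float64(0.55)), (np.float64(0.4), np.float64(0.54), np.float64(0.45)), (np.float64(0.39), np.float64(0.7), np.float64(0.0))]
239 [(np.float64(nan), np.float64(nan), np.float64(nan)), (np.float64(0.37), np.float64(0.58), np.float64(0.65)), (np.float64(0.37), np.float64(0.66), np.float64(0.46)), (np.float64(0.38), np.float64(0.49)
[... 2689 characters left out ...]
4(0.87), np.float64(0.0)), (np.float64(0.13), np.float64(0.83), np.float64(0.0)), (np.float64(0.13), np.float64(0.79), np.float64(-0.0)), (np.float64(0.13), np.float64(0.74), np.float64(-0.0)), (np.float64(0.13), np.float64(0.69), np.float64(-0.0))]
323 [(np.float64(0.23), np.float64(0.59), np.float64(0.65)), (np.float64(0.23), np.float64(0.55), np.float64(0.67)), (np.float64(0.24), np.float64(0.52), np.float64(0.68)), (np.float64(0.24), np.float64(0.5), np.float64(0.67)), (np.float64(0.09), np.float64(0.83), np.float64(0.0)), (np.float64(0.09), np.float64(0.78), np.float64(-0.0)), (np.float64(0.09), np.float64(0.74), np.float64(-0.0)), (np.float64(0.09), np.float64(0.69), np.float64(-0.0))]
```

View pics/zz.png

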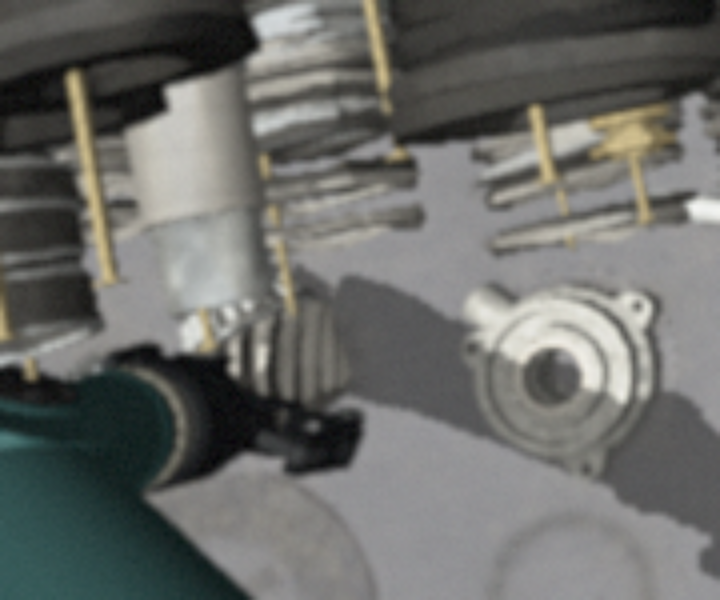

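```bash
python3 - <<'E'
from h import *
for n in ["top","scene"]:
    p,d,K,R,t=load(n+"0.npz");W=cloud(d,K,R,t).reshape(-1,3)
    W=W[~np.isnan(W[:,0])]
    print(n, "y; for x bands .3-.4 .4-.45 .45-.5 .5-.55 .55-.6: lowest z above .15")
    for y in np.arange(-.35,.7,.07):
        r=[]
        for a,b in [(.3,.4),(.4,.45),(.45,.5),(.5,.55),(.55,.6)]:
            q=W[(W[:,1]>y)&(W[:,1]<y+.07)&(W[:,2]>.15)&(W[:,0]>a)&(W[:,0]<b)]
            r.append((round(float(np.sort(q[:,2])[2]),2),len(q)) if len(q)>3 else None)
        print(round(y,2),r)
    q=W[(W[:,0]>.1)&(W[:,0]<.5)&(W[:,1]>0)&(W[:,1]<.5)&(W[:,2]>.03)&(W[:,2]<.35)]
    print(len(q),q[:,2].max() if len(q) else 0)
E
```

```text
top y; for x bands .3-.4 .4-.45 .45-.5 .5-.55 .55-.6: lowest z above .15
-0.35 [None, None, None, None, None]
-0.28 [None, None, None, None, (0.94, 39)]
-0.21 [None, None, None, (0.55, 7), (0.54, 716)]
-0.14 [None, None, None, (0.77, 88), (0.54, 1472)]
-0.07 [None, None, (0.65, 49), (0.5, 1384), (0.74, 1384)]
0.0 [None, None, (0.48, 493), (0.48, 1897), (0.54, 1801)]
0.07 [None, (0.91, 17), (0.47, 2303), (0.51, 2392), (0.52, 1739)]
0.14 [None, (0.47, 333), (0.47, 2667), (0.87, 1954), (0.86, 1894)]
0.21 [None, (0.46, 1776), (0.5, 2739), (0.86, 2554), (0.81, 4657)]
0.28 [(0.5, 80), (0.46, 1448), (0.84, 1349), (0.88, 1677), (0.88, 7473)]
0.35 [(0.46, 446), (0.46, 1381), (0.71, 2918), (0.75, 2479), (0.74, 3336)]
0.42 [(0.47, 837), (0.5, 902), (0.67, 51), (0.73, 259), (0.73, 377)]
0.49 [(0.45, 759), (0.45, 1156), (0.46, 672), (0.46, 204), None]
0.56 [(0.46, 1019), (0.46, 204), (0.45, 37), (0.29, 69), None]
0.63 [(0.45, 145), (0.51, 58), (0.37, 7), None, None]
198 0.047248221891180144
scene y; for x bands .3-.4 .4-.45 .45-.5 .5-.55 .55-.6: lowest z above .15
-0.35 [None, None, None, None, N
[... 171 characters left out ...]
8, 457), (0.49, 235)]
0.0 [None, None, (0.47, 560), (0.47, 811), (0.47, 548)]
0.07 [None, (0.47, 14), (0.46, 945), (0.48, 393), (0.47, 268)]
0.14 [None, (0.46, 313), (0.46, 730), (0.47, 462), (0.48, 319)]
0.21 [None, (0.46, 695), (0.46, 567), (0.49, 313), (0.15, 1071)]
0.28 [(0.48, 167), (0.46, 770), (0.46, 408), (0.53, 208), (0.15, 1889)]
0.35 [(0.45, 590), (0.46, 650), (0.51, 424), (0.51, 247), (0.15, 1635)]
0.42 [(0.46, 467), (0.46, 226), (0.46, 80), (0.15, 1056), (0.15, 310)]
0.49 [(0.45, 670), (0.15, 528), (0.5, 297), (0.15, 1453), None]
0.56 [(0.46, 533), (0.15, 308), (0.15, 224), (0.15, 894), None]
0.63 [(0.45, 330), (0.46, 154), (0.15, 1175), (0.21, 16), None]
198 0.04061161424583941
```

```bash
cat > plan.py <<'E'
import numpy as np
def rows(P0,R,pts,step):
    P=np.array(P0,float);out=[]
    for q in pts:
        D=R.T@(np.array(q)-P);n=int(np.ceil(np.linalg.norm(D)/step));print(n,"rows x",np.round(D/n,4),"->",q);P=np.array(q,float)
E
python3 - <<'E'
from plan import *
h=np.radians(184.4);c,s=np.cos(h),np.sin(h)
R=np.array([[c,s,0],[s,-c,0],[0,0,-1]])
rows([.255,.679,.230],R,[(.19,.47,.11),(.30,.34,.10),(.40,.17,.10),(.43,.03,.12),(.43,-.06,.165),(.43,-.146,.17)],.035)
E
```

```text
8 rows x [ 0.0101 -0.0254  0.015 ] -> (0.19, 0.47, 0.11)
5 rows x [-0.0199 -0.0276  0.002 ] -> (0.3, 0.34, 0.1)
6 rows x [-0.0144 -0.0295  0.    ] -> (0.4, 0.17, 0.1)
5 rows x [-0.0038 -0.0284 -0.004 ] -> (0.43, 0.03, 0.12)
3 rows x [ 0.0023 -0.0299 -0.015 ] -> (0.43, -0.06, 0.165)
3 rows x [ 0.0022 -0.0286 -0.0017] -> (0.43, -0.146, 0.17)
```

Call:
arm_command(plan=[0,0,0,-5,0,0,0,-5,0,0,0,-5,0,0,0,-5,0,0,0,-5], fingers=1)

```text
time_s: 0.65
ee_pos: [0.2552, 0.6782, 0.2308]
ee_rot: [[-0.997, -0.08, -0.0], [-0.08, 0.997, -0.001], [0.0, -0.001, -1.0]]
force: [-0.3, -0.3, 0.8]
finger_gap: 1.0
```

Call:
arm_command(plan=[0.01,-0.0255,0.015,0,0.01,-0.0255,0.015,0,0.01,-0.0255,0.015,0,0.01,-0.0255,0.015,0,0.01,-0.0255,0.015,0,0.01,-0.0255,0.015,0,0.01,-0.0255,0.015,0,0.01,-0.0255,0.015,0,-0.02,-0.0275,0.002,0,-0.02,-0.0275,0.002,0,-0.02,-0.0275,0.002,0,-0.02,-0.0275,0.002,0,-0.02,-0.0275,0.002,0])

```text
time_s: 1.95
ee_pos: [0.3021, 0.3387, 0.1012]
ee_rot: [[-0.997, -0.077, 0.0], [-0.077, 0.997, 0.0], [-0.0, 0.0, -1.0]]
force: [0.8, -0.3, -0.0]
finger_gap: 0.997
```

Call:
arm_command(plan=[-0.0145,-0.0295,0,0,-0.0145,-0.0295,0,0,-0.0145,-0.0295,0,0,-0.0145,-0.0295,0,0,-0.0145,-0.0295,0,0,-0.0145,-0.0295,0,0,-0.0035,-0.0285,-0.004,0,-0.0035,-0.0285,-0.004,0,-0.0035,-0.0285,-0.004,0,-0.0035,-0.0285,-0.004,0,-0.0035,-0.0285,-0.004,0])

```text
time_s: 3.05
ee_pos: [0.4302, 0.0278, 0.1215]
ee_rot: [[-0.997, -0.076, 0.0], [-0.076, 0.997, -0.0], [-0.0, -0.0, -1.0]]
force: [0.0, -0.0, -0.5]
finger_gap: 1.002
```

Call:
arm_command(plan=[0.0025,-0.03,-0.015,0,0.0025,-0.03,-0.015,0,0.0025,-0.03,-0.015,0,0.0025,-0.0285,-0.002,0,0.0025,-0.0285,-0.002,0,0.0025,-0.0285,-0.002,0,0,0,0,0,0,0,0,0])

```text
time_s: 3.85
ee_pos: [0.4283, -0.1476, 0.1722]
ee_rot: [[-0.997, -0.075, -0.0], [-0.075, 0.997, 0.0], [0.0, 0.0, -1.0]]
force: [-0.0, -0.4, 0.4]
finger_gap: 1.0
```

```bash
python3 - <<'E'
from plant import arm, snapshot, camera_info
import cv2,numpy as np
s=arm.read_state();print({k:np.round(v,3).tolist() for k,v in s.items() if k!='qd'})
ci=camera_info("wrist");p,d=snapshot("wrist")
cv2.imwrite(f"pics/wrist1.png",p[:,:,::-1]);np.savez(f"wrist1.npz",p=p,d=d,K=ci["intrinsics"],r=ci["rvec"],t=ci["tvec"])
from h import *
p,d,K,R,t=load("wrist1.npz");W=cloud(d,K,R,t)
w=W.reshape(-1,3);w=w[(abs(w[:,0]-.495)<.08)&(abs(w[:,1]+.145)<.08)]
for lo,hi in [(.004,.02),(.06,.08),(.08,.096),(.12,.135)]:
    m=w[(w[:,2]>lo)&(w[:,2]<hi)]
    if len(m)>5:
        (c,sz,a)=cv2.minAreaRect(m[:,:2].astype(np.float32)*1000);print(lo,len(m),np.round(c,1),np.round(sz,1),a, m[:,2].mean())
E
```

```text
{'time_s': 3.85, 'joint_pos': [24.575, 20.509, -14.134, 128.811, 9.386, 31.598, 97.566], 'joint_torque': [0.97, -34.388, -0.559, -12.907, 0.057, -0.004, 0.013], 'ee_pos': [0.428, -0.148, 0.172], 'ee_rot': [[-0.997, -0.075, -0.0], [-0.075, 0.997, 0.0], [0.0, 0.0, -1.0]], 'force': [-0.021, -0.385, 0.365], 'moment': [0.083, -0.026, 0.028], 'finger_gap': 1.0}
0.004 3316 [ 493.5 -143.3] [123.4 123.6] 20.26367950439453 0.013156068538646063
0.06 6265 [ 492.6 -143.5] [113.1 113.3] 5.144157409667969 0.07406799015630515
0.08 2786 [ 492.1 -149.1] [76.6 80.2] 26.31546401977539 0.09131949355541065
0.12 1958 [ 493.8 -143.5] [72.7 15.6] 4.613915920257568 0.13109765564819134
```

View pics/wrist1.png

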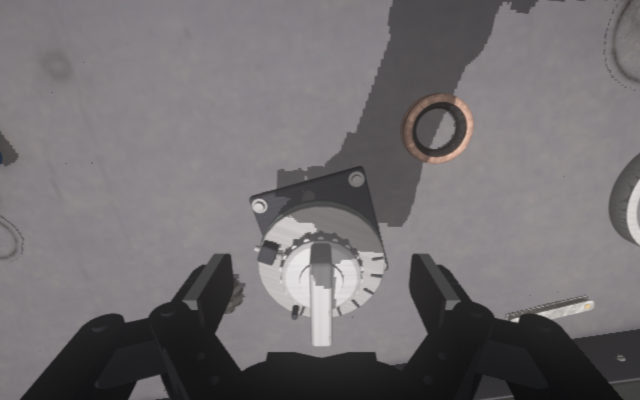

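Call:
arm_command(plan=[-0.0165,0,0,-0.3,-0.0165,0,0,0,-0.0165,0,0,0,-0.016,-0.001,0,0,0,0,0.017,0,0,0,0.017,0,0,0,0.017,0,0,0,0.016,0,0,0,0,0,0,0,0,0])

```text
time_s: 4.9
ee_pos: [0.4938, -0.1415, 0.1052]
ee_rot: [[-0.996, -0.084, -0.001], [-0.084, 0.996, 0.001], [0.001, 0.001, -1.0]]
force: [-0.1, -0.0, 0.6]
finger_gap: 1.002
```

```bash
cat > st.py <<'E'
from plant import arm
import numpy as np
s=arm.read_state();R=np.array(s['ee_rot'])
print("t",s['time_s'],"pos",np.round(s['ee_pos'],4),"xhead",np.round(np.degrees(np.arctan2(R[1,0],R[0,0]))%360,2),"F",np.round(s['force'],2),"M",np.round(s['moment'],3),"gap",round(s['finger_gap'],3),"q7",s['joint_pos'][6],"tq7",round(s['joint_torque'][6],3))
E
python3 st.py
python3 - <<'E'
from plant import snapshot
import cv2
p,d=snapshot("scene");cv2.imwrite("pics/s2.png",cv2.resize(p[130:330,280:500],None,fx=3,fy=3)[:,:,::-1])
E
```

```text
t 4.9 pos [ 0.4938 -0.1415  0.1052] xhead 184.81 F [-0.15 -0.02  0.57] M [ 0.025 -0.04  -0.011] gap 1.002 q7 92.89028047003093 tq7 -0.004
```

View pics/s2.png

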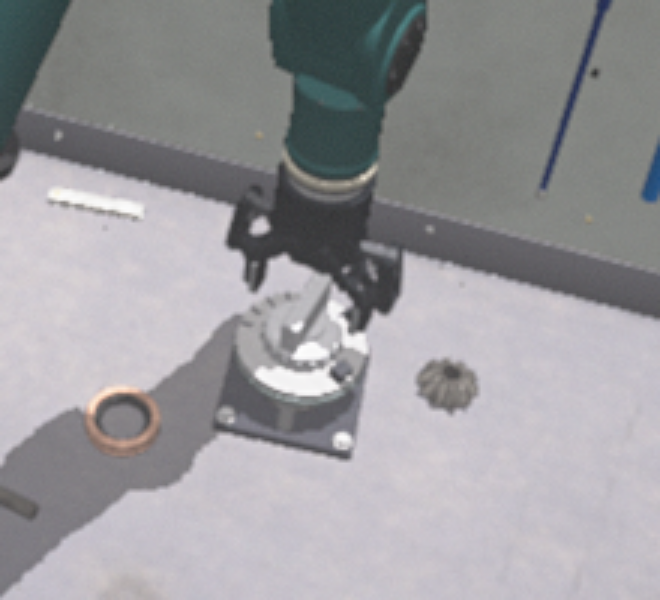

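Call:
arm_command(plan=[0,-0.0015,0,0,0,0,0,0,0,0,0,0,0,0,0,0,0,0,0,0,0,0,0,0,0,0,0,0,0,0,0,0], fingers=0, newtons=35)

```text
time_s: 5.75
ee_pos: [0.494, -0.1433, 0.1057]
ee_rot: [[-0.997, -0.082, 0.0], [-0.082, 0.997, 0.001], [-0.0, 0.001, -1.0]]
force: [-2.3, 3.0, 6.2]
finger_gap: 0.174
```

```bash
python3 st.py
```

```text
t 5.75 pos [ 0.494  -0.1433  0.1057] xhead 184.73 F [-2.35  3.03  6.19] M [ 0.569  0.255 -0.08 ] gap 0.174 q7 93.03668242596916 tq7 0.031
```

Call:
arm_command(plan=[0,0,0,2,0,0,0,4,0,0,0,4,0,0,0,4])

```text
time_s: 6.15
ee_pos: [0.4939, -0.1433, 0.1057]
ee_rot: [[-0.987, 0.163, -0.0], [0.163, 0.987, 0.001], [0.0, 0.001, -1.0]]
force: [-1.5, 3.2, 5.7]
finger_gap: 0.182
```

```bash
python3 st.py
```

```text
t 6.15 pos [ 0.4939 -0.1433  0.1057] xhead 170.6 F [-1.51  3.25  5.71] M [0.495 0.23  0.027] gap 0.182 q7 83.1839998783269 tq7 0.266
```

Call:
arm_command(plan=[0,0,0,4,0,0,0,4,0,0,0,4,0,0,0,4,0,0,0,4,0,0,0,4,0,0,0,3])

```text
time_s: 6.85
ee_pos: [0.4939, -0.1434, 0.1057]
ee_rot: [[-0.805, 0.593, -0.0], [0.593, 0.805, 0.001], [0.001, 0.0, -1.0]]
force: [-1.4, 3.0, 4.9]
finger_gap: 0.179
```

```bash
python3 st.py
```

```text
t 6.85 pos [ 0.4939 -0.1434  0.1057] xhead 143.66 F [-1.38  2.96  4.89] M [0.48  0.295 0.171] gap 0.179 q7 64.69916177597553 tq7 0.048
```

Call:
arm_command(plan=[0,0,0,1,0,0,0,1,0,0,0,1,0,0,0,1])

```text
time_s: 7.25
ee_pos: [0.4938, -0.1434, 0.1057]
ee_rot: [[-0.763, 0.646, -0.0], [0.646, 0.763, 0.001], [0.001, 0.0, -1.0]]
force: [-0.5, 1.9, 6.3]
finger_gap: 0.179
```

```bash
python3 st.py;python3 st.py
```

```text
t 7.25 pos [ 0.4938 -0.1434  0.1057] xhead 139.75 F [-0.49  1.94  6.3 ] M [0.523 0.312 0.178] gap 0.179 q7 62.048647968630014 tq7 -0.059
t 7.25 pos [ 0.4938 -0.1434  0.1057] xhead 139.75 F [-0.49  1.94  6.3 ] M [0.523 0.312 0.178] gap 0.179 q7 62.048647968630014 tq7 -0.059
```

Call:
arm_command(plan=[0,0,0,1,0,0,0,1,0,0,0,1])

```text
time_s: 7.55
ee_pos: [0.4938, -0.1434, 0.1057]
ee_rot: [[-0.728, 0.685, -0.0], [0.685, 0.728, 0.001], [0.001, 0.0, -1.0]]
force: [-2.0, 3.7, 6.4]
finger_gap: 0.18
```

```bash
python3 st.py;python3 st.py
```

```text
t 7.55 pos [ 0.4938 -0.1434  0.1057] xhead 136.75 F [-1.98  3.71  6.41] M [0.473 0.284 0.19 ] gap 0.18 q7 60.011762778974614 tq7 -0.059
t 7.55 pos [ 0.4938 -0.1434  0.1057] xhead 136.75 F [-1.98  3.71  6.41] M [0.473 0.284 0.19 ] gap 0.18 q7 60.011762778974614 tq7 -0.059
```

Call:
arm_command(plan=[0,0,0,1,0,0,0,1,0,0,0,1])

```text
time_s: 7.85
ee_pos: [0.4938, -0.1435, 0.1057]
ee_rot: [[-0.692, 0.722, -0.0], [0.722, 0.692, 0.001], [0.001, 0.0, -1.0]]
force: [-0.7, 3.1, 6.5]
finger_gap: 0.183
```

```bash
python3 st.py
```

```text
t 7.85 pos [ 0.4938 -0.1435  0.1057] xhead 133.75 F [-0.73  3.11  6.47] M [0.472 0.251 0.165] gap 0.183 q7 57.984241676578925 tq7 -0.059
```

Call:
arm_command(plan=[0,0,0,1,0,0,0,1,0,0,0,1])

```text
time_s: 8.15
ee_pos: [0.4938, -0.1435, 0.1057]
ee_rot: [[-0.653, 0.758, -0.0], [0.758, 0.653, 0.001], [0.001, 0.0, -1.0]]
force: [-0.7, 3.5, 6.4]
finger_gap: 0.182
```

```bash
python3 st.py
```

```text
t 8.15 pos [ 0.4938 -0.1435  0.1057] xhead 130.75 F [-0.72  3.5   6.36] M [0.471 0.306 0.135] gap 0.182 q7 55.95293498768144 tq7 -0.059
```

Call:
arm_command(plan=[0,0,0,1,0,0,0,1])

```text
time_s: 8.35
ee_pos: [0.4938, -0.1435, 0.1057]
ee_rot: [[-0.626, 0.78, -0.001], [0.78, 0.626, 0.001], [0.001, 0.0, -1.0]]
force: [-1.6, 2.3, 5.7]
finger_gap: 0.179
```

```bash
python3 st.py
```

```text
t 8.35 pos [ 0.4938 -0.1435  0.1057] xhead 128.75 F [-1.63  2.35  5.68] M [0.419 0.298 0.169] gap 0.179 q7 54.60291288080291 tq7 -0.059
```

Call:
arm_command(plan=[0,0,0,1,0,0,0,1,0,0,0,1])

```text
time_s: 8.65
ee_pos: [0.4938, -0.1435, 0.1057]
ee_rot: [[-0.584, 0.812, -0.0], [0.812, 0.584, 0.001], [0.001, 0.0, -1.0]]
force: [-1.2, 2.1, 5.9]
finger_gap: 0.184
```

```bash
python3 st.py
```

```text
t 8.65 pos [ 0.4938 -0.1435  0.1057] xhead 125.75 F [-1.15  2.07  5.91] M [0.482 0.24  0.127] gap 0.184 q7 52.57559538012125 tq7 -0.059
```

Call:
arm_command(plan=[0,0,0,1,0,0,0,1,0,0,0,1])

```text
time_s: 8.95
ee_pos: [0.4938, -0.1435, 0.1057]
ee_rot: [[-0.541, 0.841, -0.001], [0.841, 0.541, 0.001], [0.001, 0.0, -1.0]]
force: [-1.7, 2.7, 6.3]
finger_gap: 0.177
```

```bash
python3 st.py
```

```text
t 8.95 pos [ 0.4938 -0.1435  0.1057] xhead 122.75 F [-1.74  2.65  6.29] M [0.428 0.333 0.088] gap 0.177 q7 50.553168362483994 tq7 -0.059
```

Call:
arm_command(plan=[0,0,0,1,0,0,0,1,0,0,0,1])

```text
time_s: 9.25
ee_pos: [0.4938, -0.1435, 0.1057]
ee_rot: [[-0.496, 0.868, -0.001], [0.868, 0.496, 0.001], [0.001, -0.0, -1.0]]
force: [-1.2, 2.6, 4.8]
finger_gap: 0.177
```

```bash
python3 st.py
```

```text
t 9.25 pos [ 0.4938 -0.1435  0.1057] xhead 119.74 F [-1.16  2.65  4.78] M [0.484 0.284 0.14 ] gap 0.177 q7 48.52992023683371 tq7 -0.059
```

Call:
arm_command(plan=[0,0,0,1,0,0,0,1,0,0,0,1])

```text
time_s: 9.55
ee_pos: [0.4937, -0.1435, 0.1057]
ee_rot: [[-0.45, 0.893, -0.001], [0.893, 0.45, 0.001], [0.001, -0.0, -1.0]]
force: [-1.8, 3.6, 5.5]
finger_gap: 0.182
```

```bash
python3 st.py
```

```text
t 9.55 pos [ 0.4937 -0.1435  0.1057] xhead 116.75 F [-1.75  3.6   5.53] M [0.451 0.291 0.136] gap 0.182 q7 46.50865926169742 tq7 -0.06
```

Call:
arm_command(plan=[0,0,0,1,0,0,0,1,0,0,0,1])

```text
time_s: 9.85
ee_pos: [0.4937, -0.1435, 0.1057]
ee_rot: [[-0.403, 0.915, -0.001], [0.915, 0.403, 0.001], [0.001, -0.0, -1.0]]
force: [-0.8, 2.2, 6.4]
finger_gap: 0.182
```

```bash
python3 st.py
```

```text
t 9.85 pos [ 0.4937 -0.1435  0.1057] xhead 113.75 F [-0.81  2.17  6.36] M [0.434 0.294 0.096] gap 0.182 q7 44.48990095522029 tq7 -0.06
```

Call:
arm_command(plan=[0,0,0,1,0,0,0,1,0,0,0,1])

```text
time_s: 10.15
ee_pos: [0.4937, -0.1435, 0.1057]
ee_rot: [[-0.354, 0.935, -0.001], [0.935, 0.354, 0.001], [0.001, -0.0, -1.0]]
force: [-1.3, 2.5, 7.6]
finger_gap: 0.175
```

```bash
python3 st.py
```

```text
t 10.15 pos [ 0.4937 -0.1435  0.1057] xhead 110.74 F [-1.3   2.54  7.62] M [0.455 0.271 0.126] gap 0.175 q7 42.469977362276545 tq7 -0.066
```

Call:
arm_command(plan=[0,0,0,1,0,0,0,1,0,0,0,1])

```text
time_s: 10.45
ee_pos: [0.4937, -0.1435, 0.1057]
ee_rot: [[-0.305, 0.952, -0.001], [0.952, 0.305, 0.001], [0.001, -0.0, -1.0]]
force: [-1.8, 2.5, 6.5]
finger_gap: 0.176
```

```bash
python3 st.py
```

```text
t 10.45 pos [ 0.4937 -0.1435  0.1057] xhead 107.77 F [-1.83  2.48  6.49] M [0.472 0.273 0.176] gap 0.176 q7 40.4637194451619 tq7 -0.13
```

Call:
arm_command(plan=[0,0,0,1,0,0,0,1,0,0,0,1])

```text
time_s: 10.75
ee_pos: [0.4937, -0.1435, 0.1057]
ee_rot: [[-0.255, 0.967, -0.001], [0.967, 0.255, 0.001], [0.001, -0.001, -1.0]]
force: [-1.4, 2.6, 6.1]
finger_gap: 0.179
```

```bash
python3 st.py
```

```text
t 10.75 pos [ 0.4937 -0.1435  0.1057] xhead 104.8 F [-1.38  2.6   6.11] M [0.386 0.315 0.305] gap 0.179 q7 38.458532016380126 tq7 -0.202
```

Call:
arm_command(plan=[0,0,0,0.5,0,0,0,0.5])

```text
time_s: 10.95
ee_pos: [0.4937, -0.1435, 0.1057]
ee_rot: [[-0.239, 0.971, -0.001], [0.971, 0.239, 0.001], [0.001, -0.001, -1.0]]
force: [-1.2, 2.7, 6.2]
finger_gap: 0.182
```

```bash
python3 st.py
```

```text
t 10.95 pos [ 0.4937 -0.1435  0.1057] xhead 103.83 F [-1.18  2.7   6.19] M [0.415 0.311 0.255] gap 0.182 q7 37.80567564341849 tq7 -0.26
```

Call:
arm_command(plan=[0,0,0,0,0,0,0,0])

```text
time_s: 11.15
ee_pos: [0.4937, -0.1435, 0.1057]
ee_rot: [[-0.239, 0.971, -0.001], [0.971, 0.239, 0.001], [0.001, -0.001, -1.0]]
force: [-1.0, 2.1, 6.0]
finger_gap: 0.181
```

```bash
python3 st.py
```

```text
t 11.15 pos [ 0.4937 -0.1435  0.1057] xhead 103.83 F [-1.03  2.13  5.99] M [0.404 0.287 0.263] gap 0.181 q7 37.80773233007351 tq7 -0.235
```

Call:
arm_command(plan=[0,0,0,0,0,0,0,0])

```text
time_s: 11.35
ee_pos: [0.4937, -0.1435, 0.1057]
ee_rot: [[-0.239, 0.971, -0.001], [0.971, 0.239, 0.001], [0.001, -0.001, -1.0]]
force: [-0.5, 3.0, 6.6]
finger_gap: 0.178
```

```bash
python3 st.py
```

```text
t 11.35 pos [ 0.4937 -0.1435  0.1057] xhead 103.83 F [-0.5   3.04  6.58] M [0.482 0.268 0.174] gap 0.178 q7 37.80855687421941 tq7 -0.236
```

Call:
arm_command(plan=[0,0,0,1,0,0,0,1])

```text
time_s: 11.55
ee_pos: [0.4937, -0.1435, 0.1057]
ee_rot: [[-0.205, 0.979, -0.001], [0.979, 0.205, 0.001], [0.001, -0.001, -1.0]]
force: [-1.4, 2.2, 6.1]
finger_gap: 0.183
```

```bash
python3 st.py
```

```text
t 11.55 pos [ 0.4937 -0.1435  0.1057] xhead 101.83 F [-1.37  2.18  6.08] M [0.401 0.297 0.348] gap 0.183 q7 36.456571887416516 tq7 -0.276
```

Call:
arm_command(plan=[0,0,0,0,0,0,0,0,0,0,0,0])

```text
time_s: 11.85
ee_pos: [0.4937, -0.1435, 0.1057]
ee_rot: [[-0.205, 0.979, -0.001], [0.979, 0.205, 0.001], [0.001, -0.001, -1.0]]
force: [-1.2, 3.1, 6.3]
finger_gap: 0.184
```

```bash
python3 st.py
```

```text
t 11.85 pos [ 0.4937 -0.1435  0.1057] xhead 101.83 F [-1.24  3.05  6.29] M [0.409 0.339 0.321] gap 0.184 q7 36.46691261647389 tq7 -0.266
```

Call:
arm_command(plan=[0,0,0,0])

```text
time_s: 11.95
ee_pos: [0.4938, -0.1435, 0.1057]
ee_rot: [[-0.205, 0.979, -0.001], [0.979, 0.205, 0.001], [0.001, -0.001, -1.0]]
force: [-1.5, 1.8, 7.1]
finger_gap: 0.176
```

```bash
python3 st.py
```

```text
t 11.95 pos [ 0.4938 -0.1435  0.1057] xhead 101.84 F [-1.46  1.83  7.11] M [0.458 0.272 0.254] gap 0.176 q7 36.468741083433706 tq7 -0.266
```

Call:
arm_command(plan=[0,0,0,0])

```text
time_s: 12.05
ee_pos: [0.4937, -0.1435, 0.1057]
ee_rot: [[-0.205, 0.979, -0.001], [0.979, 0.205, 0.001], [0.001, -0.001, -1.0]]
force: [-1.2, 2.7, 5.6]
finger_gap: 0.178
```

```bash
python3 st.py
```

```text
t 12.05 pos [ 0.4937 -0.1435  0.1057] xhead 101.84 F [-1.19  2.67  5.62] M [0.433 0.326 0.265] gap 0.178 q7 36.468900180832996 tq7 -0.266
```

Call:
arm_command(plan=[0,0,0,1,0,0,0,0,0,0,0,0,0,0,0,0,0,0,0,0])

```text
time_s: 12.55
ee_pos: [0.4938, -0.1435, 0.1057]
ee_rot: [[-0.188, 0.982, -0.001], [0.982, 0.188, 0.001], [0.001, -0.001, -1.0]]
force: [-1.3, 2.8, 6.6]
finger_gap: 0.18
```

```bash
python3 st.py
```

```text
t 12.55 pos [ 0.4938 -0.1435  0.1057] xhead 100.85 F [-1.27  2.75  6.6 ] M [0.41  0.235 0.285] gap 0.18 q7 35.800780930200055 tq7 -0.293
```

Call:
arm_command(plan=[0,0,0,-2,0,0,0,-2,0,0,0,-2])

```text
time_s: 12.85
ee_pos: [0.4937, -0.1435, 0.1057]
ee_rot: [[-0.29, 0.957, -0.001], [0.957, 0.29, 0.001], [0.001, -0.0, -1.0]]
force: [-1.6, 2.4, 4.7]
finger_gap: 0.178
```

```bash
python3 st.py
```

```text
t 12.85 pos [ 0.4937 -0.1435  0.1057] xhead 106.84 F [-1.58  2.43  4.74] M [0.458 0.276 0.071] gap 0.178 q7 39.84989911328542 tq7 -0.201
```

Call:
arm_command(plan=[0,0,0,-3,0,0,0,-3])

```text
time_s: 13.05
ee_pos: [0.4938, -0.1435, 0.1057]
ee_rot: [[-0.388, 0.922, -0.001], [0.922, 0.388, 0.001], [0.001, -0.0, -1.0]]
force: [-0.7, 2.7, 5.7]
finger_gap: 0.177
```

```bash
python3 st.py
```

```text
t 13.05 pos [ 0.4938 -0.1435  0.1057] xhead 112.83 F [-0.67  2.69  5.67] M [ 0.472  0.306 -0.069] gap 0.177 q7 43.88644462679199 tq7 -0.169
```

Call:
arm_command(plan=[0,0,0,-4,0,0,0,-4,0,0,0,-4,0,0,0,-4,0,0,0,-4,0,0,0,-4,0,0,0,-4,0,0,0,-4,0,0,0,-4,0,0,0,-4,0,0,0,-4,0,0,0,-4,0,0,0,-2,0,0,0,0,0,0,0,0])

```text
time_s: 14.55
ee_pos: [0.4939, -0.1434, 0.1057]
ee_rot: [[-0.955, 0.296, -0.0], [0.296, 0.955, 0.001], [0.0, 0.001, -1.0]]
force: [-1.8, 2.6, 5.9]
finger_gap: 0.182
```

```bash
python3 st.py
```

```text
t 14.55 pos [ 0.4939 -0.1434  0.1057] xhead 162.75 F [-1.79  2.63  5.91] M [ 0.57   0.266 -0.004] gap 0.182 q7 77.74557322230723 tq7 -0.026
```

Call:
arm_command(plan=[0,0,0,0,0,0,0,0,0,0,0,0,0,0,0,0,0,0,0,0,0,0,0,0,0,0,-0.015,0,0,0,-0.02,0,0,0,-0.02,0,0,0,-0.01,0,0.02,0,0,0,0.02,0,0,0,0.02,0,0,0,0,0,0,0,0,0,0,0], fingers=1)

```text
time_s: 16.05
ee_pos: [0.437, -0.1265, 0.1703]
ee_rot: [[-0.955, 0.297, 0.001], [0.297, 0.955, -0.0], [-0.001, 0.0, -1.0]]
force: [0.6, 0.5, 0.4]
finger_gap: 1.002
```

```bash
cat > look.py <<'E'
import sys
from plant import arm, snapshot, camera_info
from h import *
n=sys.argv[1]
import subprocess
ci=camera_info("wrist");p,d=snapshot("wrist")
np.savez(n+".npz",p=p,d=d,K=ci["intrinsics"],r=ci["rvec"],t=ci["tvec"])
p,d,K,R,t=load(n+".npz");W=cloud(d,K,R,t)
w=W.reshape(-1,3);w=w[(abs(w[:,0]-.494)<.08)&(abs(w[:,1]+.143)<.08)]
for lo,hi in [(.004,.02),(.06,.08),(.12,.135)]:
    m=w[(w[:,2]>lo)&(w[:,2]<hi)]
    if len(m)>5:
        (c,sz,a)=cv2.minAreaRect(m[:,:2].astype(np.float32)*1000);print(lo,len(m),np.round(c,1),np.round(sz,1),round(a,2), m[:,2].mean())
# rectified top-down view at z=0.0745, 5px/mm, +x up, +y left ; centre (.4937,-.1435)
S=600;sc=4.5
v,u=np.mgrid[:S,:S]
X=.4937-(v-S/2)/sc/1000;Y=-.1435-(u-S/2)/sc/1000
for z in (.0745,.0825):
    P=np.stack([X,Y,np.full_like(X,z)],-1)@R.T+t
    mu=(P[...,0]/P[...,2]*K[0,0]+K[0,2]).astype(np.float32);mv=(P[...,1]/P[...,2]*K[1,1]+K[1,2]).astype(np.float32)
    cv2.imwrite(f"pics/{n}_{int(z*1e4)}.png",cv2.remap(p,mu,mv,cv2.INTER_CUBIC)[:,:,::-1])
cv2.imwrite(f"pics/{n}.png",p[:,:,::-1])
E
python3 st.py; python3 look.py wrist2
```

```text
t 16.05 pos [ 0.437  -0.1265  0.1703] xhead 162.69 F [0.59 0.48 0.37] M [ 0.015 -0.048  0.005] gap 1.002 q7 78.15809959817408 tq7 -0.001
0.004 3505 [ 493.5 -142.9] [123.1 123.1] 20.23 0.013263431511733682
0.06 6351 [ 492.6 -142.5] [113.6 113.2] 74.3 0.07413419032488335
0.12 2061 [ 493.9 -143. ] [15.9 72.9] 72.36 0.13110888597098888
```

View pics/wrist2.png

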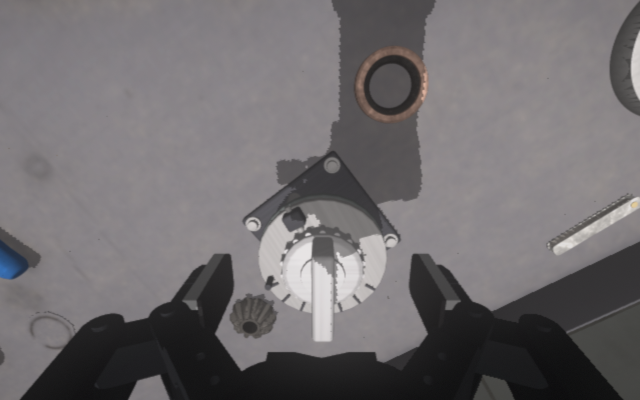

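View pics/wrist2_745.png

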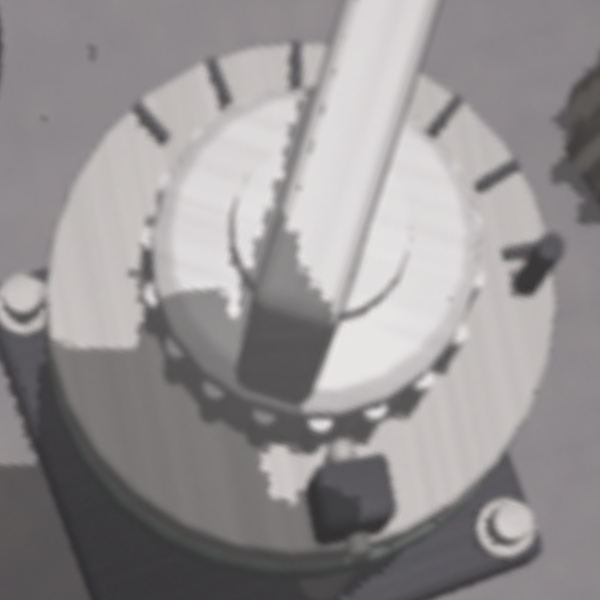

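```bash
python3 - <<'E'
from h import *
from scipy.optimize import least_squares
im=cv2.imread("pics/wrist2_745.png",0)
bx={6:(130,95,172,145),5:(205,55,232,108),4:(286,40,304,88),2:(425,92,468,138),1:(472,158,520,195)}
pts={}
for k,(a,b,c,d) in bx.items():
    r=im[b:d,a:c].astype(float);th=(r.min()*.5+np.median(r)*.5);v,u=np.nonzero(r<th);w=th-r[v,u]
    pts[k]=(np.average(u+a,weights=w),np.average(v+b,weights=w));
    U=np.linalg.svd((np.c_[u,v]-np.mean(np.c_[u,v],0)),full_matrices=False)[2][0];ang=np.degrees(np.arctan2(-U[0],-U[1]));print(k,np.round(pts[k],1),"line dir",round((ang+90)%180-90,1))
K=np.array(list(pts));P=np.array(list(pts.values()))
f=lambda q:[*( np.hypot(P[:,0]-q[0],P[:,1]-q[1])*np.sin(np.arctan2(q[0]-P[:,0],q[1]-P[:,1])-np.radians(q[2]+20*K)))]
s=least_squares(f,[300,300,-78]);print(s.x,np.round(s.fun,2), s.x[2]+60)
for cx,cy in [(300,300),(297,303)]: print(np.round(np.degrees(np.arctan2(cx-P[:,0],cy-P[:,1]))-20*K,2))
p,d,Kc,R,t=load("wrist2.npz");W=cloud(d,Kc,R,t).reshape(-1,3)
m=W[(W[:,2]>.125)&(W[:,2]<.136)&(np.hypot(W[:,0]-.494,W[:,1]+.143)<.045)][:,:2]
U=np.linalg.svd(m-m.mean(0),full_matrices=False)[2][0];print("bar svd",np.degrees(np.arctan(U[1]/U[0])),m.mean(0),len(m))
E
```

```text
6 [150.  123.7] line dir 39.8
5 [218.7  84. ] line dir 19.7
4 [295.   66.9] line dir -0.2
2 [443.6 117.2] line dir -38.0
1 [497.1 175.7] line dir -58.3
[300.26584286 295.10999539 -78.78618178] [ 0.07 -0.31  0.38 -0.26  0.12] -18.78618177848024
[-79.62 -79.36 -78.78 -78.15 -77.76]
[-80.66 -80.32 -79.53 -78.27 -77.54]
bar svd -17.487529263636787 [ 0.49015737 -0.14197404] 1980
```

View pics/wrist2_825.png

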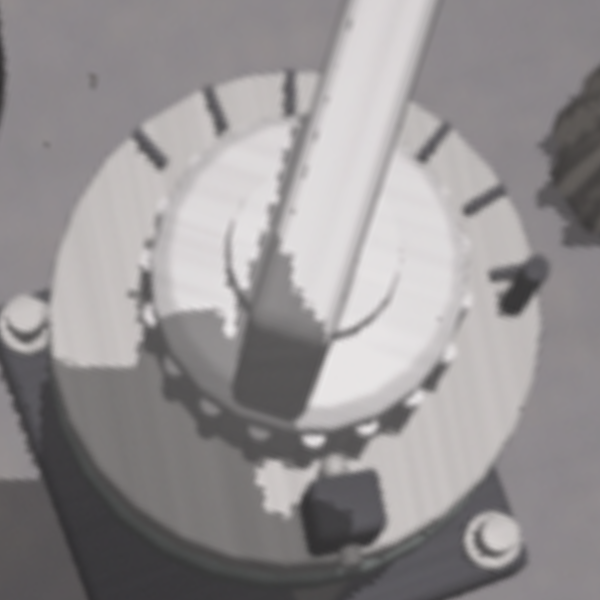

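```bash
python3 - <<'E'
from plant import workorder
print(workorder.job_done())
E
python3 st.py
```

```text
the job is handed in; nothing more can be done
None
the job is handed in; nothing more can be done
```

I turned the nut clockwise by feel until it took up on the bearing, held it there, backed it off three clicks and let go. The job was handed in at about 16 s of the 67 s allowed.

**Take-up:** The last joint's torque was flat until the tool heading was about 111° and then rose steadily. I turned the tool about 10° (0.18 rad) past that point and held it for 0.4 s. That is above the 0.07 rad that counts as firm and below the 0.25 rad that counts as forced.

**Load reached:** The two readings disagreed.
- **Wrist moment:** about +0.15 N m, with noise of ±0.03, so only just over the +0.14 N m firm mark.
- **Joint torque:** about +0.23 N m, within the +0.2 to 0.3 N m aim.
- **Angle turned:** up to about +0.35 N m, slightly over the aim but not forced.

**Back-off:** After letting go, the wrist camera showed the bar at a heading of −17.5° and the three-click graduation at −18.8° ± 0.4°. That is about 3.06 clicks. The three-click mark itself was hidden under the bar, so I worked it out from the other graduations.

**Clear of the stand:** The gripper is open and raised, with its fingertips at z = 0.17 m against the 0.131 m top of the stand. External force read near zero. I did not measure the surrounding parts again afterwards, but nothing came into contact with them.

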